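# Clamp a sensor in the test fixture and run its test

## Task

Clamp the sensor in the aluminium test fixture and run its test: push the long bar-shaped key all the way down, then the round key all the way down, then press the big round button on the black control box fully in, keep it in for about two seconds and let it come back out. Leave the small square key and the small button alone. Only press: pick nothing up, and leave the sensor in its nest and everything else where it stands.

Things in the scene. Friction and masses are not known exactly. Their poses are not given: they have to be found in the camera images.
- fixture: Aluminium fixture plate, fixed, 180 (its x) x 250 (its y) x 30 mm. Origin at the centre of its underside, on the table. Carries the green nest and the three push keys, which stand at its left (+y 85 mm), right (-y 85 mm) and far middle (+x 50 mm), in any arrangement.
- nest_floor (a point): Centre of the inner floor of the green nest (open box 68 x 52 mm outside, 20 mm high, walls 5 mm), 48 mm to -x of the fixture's centre, 35 mm above the table.
- sensor: Grey sensor module, loose, 54 x 36 x 28 mm, 60 g, sitting in the green nest; two round caps on top. Origin at the centre of its underside. It stays there.
- key_bar (a joint): Steel push key on the aluminium fixture, in a fixed dark guide block 36 x 36 mm, 20 mm high, standing on the 30 mm plate. Head: long bar 18 (x) x 50 (y) mm, 10 mm thick. Joint value: metres pushed down, 0 = fully up, 0.014 = down on its stop; starts at 0 to 0.003. No spring: it slides stiffly (about 4 N) and stays where it is left.
- key_bar_top (a point): The long bar-shaped key. Centre of the top face of its head; moves down with it, 73 to 76 mm above the table at the start, 62 mm when fully down. z up, x and y along the fixture's axes.
- key_round (a joint): Steel push key on the aluminium fixture, in a fixed dark guide block 36 x 36 mm, 20 mm high, standing on the 30 mm plate. Head: round disc 36 mm across, 10 mm thick. Joint value: metres pushed down, 0 = fully up, 0.014 = down on its stop; starts at 0 to 0.003. No spring: it slides stiffly (about 4 N) and stays where it is left.
- key_round_top (a point): The round key. Centre of the top face of its head; moves down with it, 73 to 76 mm above the table at the start, 62 mm when fully down. z up, x and y along the fixture's axes.
- key_square (a joint): Steel push key on the aluminium fixture, in a fixed dark guide block 36 x 36 mm, 20 mm high, standing on the 30 mm plate. Head: small square 18 x 18 mm, 10 mm thick. Not to be pushed. Joint value: metres pushed down, 0 = fully up, 0.014 = down on its stop; starts at 0 to 0.003. No spring: it slides stiffly (about 4 N) and stays where it is left.
- key_square_top (a point): The small square key (leave alone). Centre of the top face of its head; moves down with it, 73 to 76 mm above the table at the start, 62 mm when fully down. z up, x and y along the fixture's axes.
- control_box: Black control box with a grey top plate, fixed, 120 (x) x 180 (y) x 70 mm. Origin at the centre of its underside. The two white buttons stand on its top 45 mm either side of the middle, along its y, either way round.
- start (a joint): Big white round button, 48 mm across, in a black collar 64 mm across and 12 mm high, on the grey top of the control box. Joint value: metres pressed, 0 = released, 0.006 = fully in. Spring return: starts moving at about 1.8 N, fully in at 6 N.
- start_top (a point): Centre of the top of the big button: 92 mm above the table when released, 86 mm when fully in (collar top: 82 mm).
- small (a joint): Small white round button, 20 mm across, in a black collar 36 mm across and 12 mm high, on the grey top of the control box. Joint value: metres pressed, 0 = released, 0.006 = fully in. Spring return: starts moving at about 1.8 N, fully in at 6 N. Not to be pressed.
- small_top (a point): Centre of the top of the small button (leave alone), 92 mm above the table.
- dowel: Loose steel dowel standing on the fixture's near corner, 14 mm across, 35 mm high. Bystander.
- spacer: Loose aluminium spacer ring, 24 mm across, 12 mm high, on the near edge of the control box's top, midway between the buttons. Bystander.
- parts_bin: Loose yellow open parts bin, 120 x 160 x 70 mm, behind the work. Bystander.
- tin: Loose round metal tin, 70 mm across, 50 mm high, behind the work. Bystander.
- foam: White foam slab, fixed, 120 x 220 x 30 mm, behind the work, carrying two spare sensors.
- spare_a: Spare grey sensor module, loose on the foam slab. Bystander.
- spare_b: Spare grey sensor module, loose on the foam slab. Bystander.
- driver: Loose screwdriver lying on the table to the right of the work. Bystander.

How it is judged:
By the outcome, as a careful person would: the job done as asked, in the order asked, and still so for the second after the job is handed in, with the robot touching nothing.
It also fails if it takes over 61 s, if anything falls off the work surface, if the arm or the gripper's body presses on something with over 40 N, if the wrist force passes 120 N, or if a joint passes its speed limit or range.

## Robot

A 6-joint arm with a two-finger parallel gripper is mounted at the origin on the work surface. World frame = base frame: x ahead of the robot, y to its left, z up, the work surface at z = 0. Lengths are in m, angles in rad, forces in N, time in s.
With the tool pointing down it reaches from about 0.35 to 0.725 m from the base axis. Payload 4.3 kg.
Tool frame: the origin (TCP) lies on the centre line of the jaws, within the pads' length; the fingertips stand r.tips_ahead ahead of it and the grasp point (between the pads) lies 11 mm behind it (r.tips_ahead is the distance from the TCP to the fingertips, in m); z points along the fingers, y is the line along which they close (so a half turn about z gives the same grasp; the last joint's range is limited). The gripper opens to 85 mm and grips with 20 to 120 N. Pads are 22 mm wide; open, the fingers measure 114 mm over their backs; the gripper's body (76 mm by 85 mm) begins 54 mm behind the grasp point. The pads swing forward as they close: fully open they stand 13 mm farther back than shut.
Start: joints at [-1.304, 0.377, 0.081, 1.274, 0, 1.46], TCP at [0.212, -0.535, 0.239] pointing down, gripper open.
Joint ranges: [-2.72, 2.72], [-0.84, 1.66], [-1.02, 1.22], [-1.77, 2.12], [-1.37, 1.28], [-3.14, 3.14]. Speed limits (rad/s): [2.57, 2.57, 3.14, 3.14, 3.14, 3.14].

## Interface

Orientations are given as a unit quaternion [x, y, z, w].
In Python, from rig import r gives the robot as it stands. The module is installed in compiled form; this text tells all that it offers.
- The arm moves only by the tool jog_arm, never from a script. Its argument "rows" is a list of rows, each a list of 5 numbers: the shift along the world's x, y, z in units of 25 mm (1.0 is 25 mm), then the turn about the world's z in degrees, then the finger opening in mm, from 0 to 85.4. A call has 1 to 12 rows; each row is the pose to reach, as a shift and turn from the pose commanded when the call began; what a row does not reach only later rows make up. A row lasts 1/12 s, in which the tool goes at most 41.7 mm and 7.16 degrees, less where a joint would pass 70% of its speed; a pose out of reach is approached as far as the arm can. A call with a gripper value outside its range is refused whole. The fingers move at their own pace and stop on an object; "squeeze" is the grip in N (left out, the last holds). Time passes only in rows, so rows that repeat a pose let the fingers close. It gives the time, the measured TCP pose, the force, the opening and the grip force at its end, in the units of the state.
- r.read_state(): the state, without advancing time (a new reading comes with each control period).
- r.get_image(name): name is "scene" or "side" or "wrist"; returns (picture, depth): 420x560x3 uint8, red, green, blue; 420x560 float32, m along the optical axis (not along the pixel's ray), 0 where there is no reading.
- r.camera_params(name): a dict with "camera_matrix" (3x3 intrinsics, pixels), "rvec" (rotation vector, rad) and "tvec" (3), from world to camera coordinates, as OpenCV has them. Camera axes: x right, y down, z forward; pixel columns grow to the right and rows downward; lengths in m; the calibration is good to about 2 mm. A picture is of the moment at which its call begins: read the wrist's pose just before it. camera_params takes no time and is no camera call; for the wrist camera it gives the pose at the moment of the call.
- r.close_job(): hands the job in; it is judged then, once.
Trained networks look in the newest picture that a camera, given by its name, has taken for a name from the list of things; names that differ only in an ending like _2 or _b are one class to them, and where a whole thing is asked for, a point or a joint stands for the part that bears it (a point fixed in the world has none). Each returns a list of dicts, best first, with "score" (0 to 1); they miss things now and then, are a little off and sometimes report something else, mostly with a low value. They report only what shows in the picture. A call takes as long as a camera call.
- r.trace(camera, thing): "pixels" (420x560 bool, what is visible of it) and "bbox" ([left, top, right, bottom] in pixels, round what is visible of it).
The state is a dict: "time_s": time; "joint_positions": joint angles; "joint_vel": joint speeds; "tau": joint torques, N m; "position": TCP position; "ee_rot": TCP orientation; "contact_force": force on the tool from outside, world axes, zero at the start; "wrist_torque": the same for the moment, N m; "finger_gap": finger opening in m; "gripper_force": force on a finger pad.
Only numpy, scipy, OpenCV 4.12 (cv2) and the standard library are available. Lean on these libraries where they do the work, as an engineer would, in place of code of your own. Each camera call takes 0.05 s, during which the arm holds its last target. There are 200 camera calls.

## Working session

There is one attempt and no reset: what is moved stays moved. The work goes in short steps, Python scripts to look and compute and a tool call to move; the robot and the scene stay as the last step left them, time stands still between calls to the robot, and variables do not carry over. Pictures are saved under pics/ and viewed, at most 10 in all, crops included, and the job is handed in when it is done.

Besides the shell and the picture viewer there is one more tool, called as name(argument=value, ...), one argument or row to a line, values as JSON. jog_arm: Moves the arm, as the interface text tells. Its arguments: {"type":"object","properties":{"rows":{"type":"array","items":{"type":"array","items":{"type":"number"}}},"squeeze":{"type":"number"}},"required":["rows"]}

```bash
mkdir -p pics; cat > h.py <<'E'
import numpy as np, cv2
from rig import r
def cam(n):
    p=r.camera_params(n); R=cv2.Rodrigues(np.array(p["rvec"],float))[0]
    return np.array(p["camera_matrix"]),R,np.array(p["tvec"],float).ravel()
def cloud(n,depth):
    K,R,t=cam(n); v,u=np.mgrid[:420,:560]
    c=np.stack([(u-K[0,2])/K[0,0]*depth,(v-K[1,2])/K[1,1]*depth,depth],-1)
    return (c-t)@R   # world points per pixel
E
python3 - <<'E'
from h import *
print(r.tips_ahead,{k:np.round(v,3).tolist() for k,v in r.read_state().items()})
for n in ["scene","side"]:
    im,d=r.get_image(n); cv2.imwrite(f"pics/{n}0.png",im[...,::-1]); P=cloud(n,d)
    for th in ["key_bar_top","key_round_top","key_square_top","start_top","small_top","fixture","control_box","dowel","spacer","sensor"]:
        for o in r.trace(n,th)[:2]:
            m=o["pixels"]&(d>0); q=P[m]
            if len(q)<5: continue
            zt=np.percentile(q[:,2],95); s=q[q[:,2]>zt-.004]
            print(n,th,round(o["score"],2),o["bbox"],"ztop",zt.round(4),"med",np.median(s,0).round(4),"mid",((s.min(0)+s.max(0))/2).round(4),"ext",np.ptp(s,0).round(3))
E
```

```text
0.008 {'time_s': 0.0, 'joint_positions': [-1.304, 0.378, 0.08, 1.274, -0.0, 1.461], 'joint_vel': [0.0, 0.001, 0.0, -0.001, -0.0, -0.0], 'tau': [-0.001, -46.361, 26.987, 0.021, -0.0, -0.0], 'position': [0.211, -0.534, 0.238], 'ee_rot': [0.982, 0.187, -0.0, -0.001], 'contact_force': [0.964, -0.421, -1.501], 'wrist_torque': [-0.033, -0.001, -0.022], 'gripper_force': 0.0, 'finger_gap': 0.085}
scene key_bar_top 0.53 [396.2, 185.0, 416.2, 197.8] ztop 0.0747 med [0.5284 0.2044 0.0727] mid [0.5298 0.2032 0.0746] ext [0.021 0.048 0.007]
scene key_bar_top 0.51 [352.1, 152.4, 460.8, 224.7] ztop 0.0347 med [0.4668 0.206  0.032 ] mid [0.4789 0.2071 0.0531] ext [0.195 0.258 0.045]
scene key_round_top 0.59 [248.3, 177.1, 258.8, 187.5] ztop 0.0934 med [ 0.5271 -0.1469  0.0911] mid [ 0.5252 -0.146   0.0921] ext [0.019 0.016 0.005]
scene key_round_top 0.56 [437.3, 170.0, 451.9, 183.3] ztop 0.0763 med [0.4879 0.2937 0.0741] mid [0.488  0.2931 0.0746] ext [0.036 0.034 0.005]
scene key_square_top 0.64 [365.2, 166.4, 372.1, 177.5] ztop 0.0743 med [0.4699 0.125  0.0721] mid [0.4705 0.1242 0.0725] ext [0.01
[... 2555 characters left out ...]
.033]
side control_box 0.66 [214.9, 228.1, 301.8, 328.7] ztop 0.0711 med [ 0.5048 -0.1922  0.0696] mid [ 0.5091 -0.1924  0.0791] ext [0.143 0.19  0.024]
side dowel 0.74 [161.2, 132.0, 175.7, 143.4] ztop 0.0757 med [0.4861 0.2897 0.0738] mid [0.4857 0.29   0.0742] ext [0.031 0.036 0.005]
side dowel 0.64 [145.7, 183.8, 150.9, 202.1] ztop 0.0652 med [0.3882 0.1132 0.0644] mid [0.3886 0.1142 0.0638] ext [0.013 0.012 0.004]
side spacer 0.61 [224.5, 258.4, 238.6, 276.6] ztop 0.0823 med [ 0.4676 -0.1893  0.0811] mid [ 0.4671 -0.1874  0.0815] ext [0.021 0.022 0.006]
side sensor 0.66 [143.3, 158.8, 170.1, 174.0] ztop 0.0628 med [0.4196 0.2111 0.0618] mid [0.4266 0.2128 0.0617] ext [0.043 0.025 0.006]
```

View pics/scene0.png

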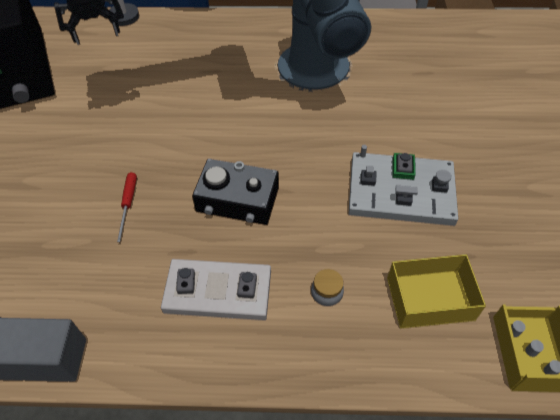

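View pics/side0.png

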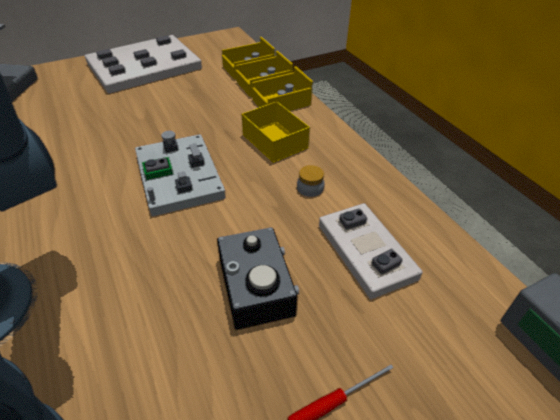

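The scene view matches the traces: bar key at (405,190), round key (444,177), square key (368,172), big button (215,177) and small button (253,184). The two cameras agree to about 4 mm. The keys fit a fixture yaw of about -6°, with the bar at the far middle. Next I move to above the bar with the fingers shut.

jog_arm(
  rows=[
    [6,14,0,80,0],
    [6,14,0,80,0],
    [6,14,0,80,0],
    [6,14,0,80,0],
    [6,14,0,80,0],
    [6,14,0,80,0],
    [6,14,0,80,0],
    [6,14,0,80,0],
    [6,14,0,80,0],
    [6,14,0,80,0],
    [6,14,0,80,0],
    [6,14,0,80,0],
  ],
)

```text
time_s: 2.1
position: [0.362, -0.1837, 0.2395]
ee_rot: [0.63, 0.777, 0.0, 0.0]
contact_force: [-0.1, 0.5, -0.5]
finger_gap: 0.0001
gripper_force: 0.0
```

jog_arm(
  rows=[
    [6.6,15.5,0,72,0],
    [6.6,15.5,0,72,0],
    [6.6,15.5,0,72,0],
    [6.6,15.5,0,72,0],
    [6.6,15.5,0,72,0],
    [6.6,15.5,0,72,0],
    [6.6,15.5,0,72,0],
    [6.6,15.5,0,72,0],
    [6.6,15.5,-3,72,0],
    [6.6,15.5,-4,72,0],
    [6.6,15.5,-4,72,0],
    [6.6,15.5,-4,72,0],
  ],
)

```text
time_s: 3.1
position: [0.5249, 0.2046, 0.1337]
ee_rot: [0.056, 0.998, -0.0, -0.003]
contact_force: [-1.0, -0.1, -0.2]
finger_gap: -0.0001
gripper_force: 0.0
```

```bash
python3 - <<'E'
from h import *
s=r.read_state(); print(s["position"],s["ee_rot"],s["joint_positions"],s["time_s"])
im,d=r.get_image("wrist"); P=cloud("wrist",d); cv2.imwrite("pics/w1.png",im[...,::-1])
for th in ["key_bar_top","key_round_top","key_square_top"]:
    for o in r.trace("wrist",th)[:2]:
        q=P[o["pixels"]&(d>0)]
        if len(q)<5: continue
        zt=np.percentile(q[:,2],95); c=q[q[:,2]>zt-.004]
        rc=cv2.minAreaRect((c[:,:2]*1000).astype(np.float32))
        print(th,round(o["score"],2),o["bbox"],zt.round(4),np.median(c[:,2]).round(4),np.round(rc[0],1),np.round(rc[1],1),round(rc[2],1))
E
```

```text
[0.52492984 0.20460363 0.13368212] [ 5.59921430e-02  9.98425654e-01 -3.98708153e-04 -3.30684741e-03] [ 0.25837114  0.41079761 -0.14796979  1.01856506  0.00128688  0.37041044] 3.1
key_bar_top 0.81 [245.2, 211.0, 316.2, 237.1] 0.074 0.073 [524.4 202.7] [50.  18.5] 83.7
key_round_top 0.71 [381.7, 125.1, 438.4, 182.7] 0.0757 0.0745 [483.9 292.1] [35.  34.9] 43.0
key_square_top 0.95 [132.4, 139.0, 167.9, 167.6] 0.0743 0.0732 [466.1 124.1] [18.2 17.6] 83.6
```

jog_arm(
  rows=[
    [0,-0.08,-1,0,0],
    [0,-0.08,-1.6,0,0],
    [0,-0.08,-1.9,0,0],
    [0,-0.08,-2.0,0,0],
    [0,-0.08,-2.1,0,0],
    [0,-0.08,-2.2,0,0],
    [0,-0.08,-2.2,0,0],
    [0,-0.08,-2.2,0,0],
  ],
)

```text
time_s: 3.97
position: [0.5271, 0.2008, 0.0851]
ee_rot: [0.056, 0.998, 0.0, 0.001]
contact_force: [-1.1, 0.0, -0.2]
finger_gap: -0.0001
gripper_force: 0.0
```

jog_arm(
  rows=[
    [0,0,-0.1,0,0],
    [0,0,-0.2,0,0],
    [0,0,-0.3,0,0],
    [0,0,-0.4,0,0],
    [0,0,-0.45,0,0],
    [0,0,-0.5,0,0],
    [0,0,-0.55,0,0],
    [0,0,-0.6,0,0],
    [0,0,-0.6,0,0],
    [0,0,-0.6,0,0],
  ],
)

```text
time_s: 4.8
position: [0.5273, 0.201, 0.07]
ee_rot: [0.056, 0.998, 0.0, 0.001]
contact_force: [0.8, 1.0, 6.1]
finger_gap: -0.0001
gripper_force: 3.2
```

jog_arm(
  rows=[
    [0,0,-0.04,0,0],
    [0,0,-0.08,0,0],
    [0,0,-0.08,0,0],
    [0,0,-0.08,0,0],
  ],
)

```text
time_s: 5.13
position: [0.5274, 0.2011, 0.0698]
ee_rot: [0.056, 0.998, 0.0, 0.001]
contact_force: [-3.9, -0.9, 19.6]
finger_gap: 0.0001
gripper_force: 9.4
```

The force rose to 20 N with no further travel at tip height 62 mm, so the bar key is on its stop. Next, the round key.

jog_arm(
  rows=[
    [0,0,0.6,0,0],
    [0,0,1.4,0,0],
    [-0.8,1.8,1.4,0,0],
    [-1.64,3.62,1.4,0,0],
    [-1.64,3.62,1.4,0,0],
    [-1.64,3.62,1.4,0,0],
    [-1.64,3.62,1.1,0,0],
    [-1.64,3.62,0.9,0,0],
    [-1.64,3.62,0.75,0,0],
    [-1.64,3.62,0.7,0,0],
    [-1.64,3.62,0.7,0,0],
  ],
)

```text
time_s: 6.05
position: [0.4853, 0.2901, 0.0839]
ee_rot: [0.057, 0.998, -0.0, -0.001]
contact_force: [0.2, 0.5, 0.1]
finger_gap: -0.0003
gripper_force: 0.0
```

jog_arm(
  rows=[
    [0,0,-0.1,0,0],
    [0,0,-0.2,0,0],
    [0,0,-0.3,0,0],
    [0,0,-0.4,0,0],
    [0,0,-0.45,0,0],
    [0,0,-0.5,0,0],
    [0,0,-0.55,0,0],
    [0,0,-0.6,0,0],
    [0,0,-0.65,0,0],
    [0,0,-0.65,0,0],
    [0,0,-0.65,0,0],
  ],
)

```text
time_s: 6.97
position: [0.486, 0.2913, 0.0699]
ee_rot: [0.056, 0.998, 0.0, 0.001]
contact_force: [-2.2, -4.4, 11.9]
finger_gap: 0.0001
gripper_force: 6.0
```

jog_arm(
  rows=[
    [0,0,-0.04,0,0],
    [0,0,-0.06,0,0],
    [0,0,-0.06,0,0],
    [0,0,-0.06,0,0],
  ],
)

```text
time_s: 7.3
position: [0.4862, 0.2914, 0.0698]
ee_rot: [0.056, 0.998, 0.0, 0.001]
contact_force: [-4.6, -6.5, 21.5]
finger_gap: 0.0001
gripper_force: 10.6
```

jog_arm(
  rows=[
    [0,0,0.6,0,0],
    [0,0,2,0,0],
    [-0.4,-1,3.6,0,0],
    [-0.4,-2.2,4,0,0],
    [-0.4,-3.4,4,0,0],
    [-0.4,-3.4,4,0,0],
    [-0.4,-3.4,4,0,0],
    [-0.4,-3.4,4,0,0],
  ],
)

```text
time_s: 7.97
position: [0.4752, 0.2069, 0.1665]
ee_rot: [0.056, 0.998, 0.001, -0.001]
contact_force: [-0.2, -0.0, -0.9]
finger_gap: -0.0002
gripper_force: 0.0
```

```bash
python3 - <<'E'
from h import *
s=r.read_state(); print(s["position"],s["contact_force"],s["time_s"])
im,d=r.get_image("wrist"); P=cloud("wrist",d); cv2.imwrite("pics/w2.png",im[...,::-1])
for th in ["key_bar_top","key_round_top","key_square_top"]:
    for o in r.trace("wrist",th)[:2]:
        q=P[o["pixels"]&(d>0)]
        if len(q)<5: continue
        zt=np.percentile(q[:,2],95); c=q[q[:,2]>zt-.004]
        print(th,round(o["score"],2),o["bbox"],zt.round(4),np.median(c,0).round(4))
E
```

```text
[0.47523027 0.20693176 0.16647338] [-0.2488916  -0.00389302 -0.90559002] 7.9667
key_bar_top 0.69 [0.0, 398.4, 5.9, 420.0] 0.0279 [ 0.7042 -0.148   0.0269]
key_round_top 0.72 [361.8, 182.9, 402.1, 227.0] 0.0617 [0.4828 0.2927 0.0607]
key_square_top 0.96 [164.7, 198.7, 193.2, 222.4] 0.0734 [0.4655 0.1255 0.0723]
key_square_top 0.42 [261.4, 113.5, 304.7, 183.0] 0.0624 [0.4179 0.2145 0.0615]
```

```bash
python3 - <<'E'
from h import *
im,d=r.get_image("wrist"); P=cloud("wrist",d)
m=(np.hypot(P[...,0]-.525,P[...,1]-.203)<.03)&(P[...,2]>.055)&(d>0)
print(m.sum(),np.percentile(P[m][:,2],[5,50,95]),P[m].mean(0))
E
```

```text
73 [0.05536299 0.05795303 0.0611892 ] [0.51780552 0.21289425 0.05809171]
```

View pics/w2.png

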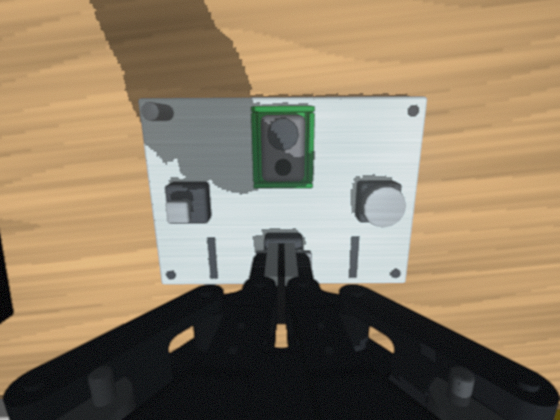

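The round key's top (385,207) is at 62 mm, so it is down. The square key is untouched at 73 mm, and the fingers hide the bar at (282,235). Now I go to the big button.

jog_arm(
  rows=[
    [1.2,-17.7,0,0,0],
    [1.2,-17.7,0,0,0],
    [1.2,-17.7,0,0,0],
    [1.2,-17.7,0,0,0],
    [1.2,-17.7,0,0,0],
    [1.2,-17.7,0,0,0],
    [1.2,-17.7,0,0,0],
    [1.2,-17.7,0,0,0],
    [1.2,-17.7,0,0,0],
    [1.2,-17.7,0,0,0],
    [1.2,-17.7,0,0,0],
    [1.2,-17.7,0,0,0],
  ],
)

```text
time_s: 9.22
position: [0.5065, -0.2415, 0.1668]
ee_rot: [0.059, 0.998, -0.001, 0.001]
contact_force: [0.7, 0.5, -0.2]
finger_gap: 0.0002
gripper_force: 0.0
```

```bash
python3 - <<'E'
from h import *
for n in ["scene","side"]:
    im,d=r.get_image(n); P=cloud(n,d)
    for th in ["key_bar_top","key_round_top","key_square_top","start_top"]:
        for o in r.trace(n,th)[:1]:
            q=P[o["pixels"]&(d>0)]
            if len(q)<5: continue
            zt=np.percentile(q[:,2],95); c=q[q[:,2]>zt-.004]
            print(n,th,round(o["score"],2),zt.round(4),np.median(c,0).round(4))
s=r.read_state(); print(s["position"],s["time_s"])
E
```

```text
scene key_bar_top 0.61 0.0634 [0.5285 0.2064 0.0613]
scene key_round_top 0.5 0.0631 [0.4879 0.2921 0.061 ]
scene key_square_top 0.53 0.034 [0.4735 0.2128 0.0312]
scene start_top 0.82 0.093 [ 0.5088 -0.2352  0.0908]
side key_round_top 0.66 0.0625 [0.4854 0.2893 0.0607]
side key_square_top 0.52 0.0745 [0.4667 0.1196 0.0726]
side start_top 0.81 0.0931 [ 0.5049 -0.2385  0.0915]
[ 0.50570101 -0.23523629  0.16720404] 9.7167
```

jog_arm(
  rows=[
    [0,0,-1,0,0],
    [0,0,-1.8,0,0],
    [0,0,-2.3,0,0],
    [0,0,-2.4,0,0],
    [0,0,-2.5,0,0],
    [0,0,-2.5,0,0],
    [0,0,-2.5,0,0],
  ],
)

```text
time_s: 10.3
position: [0.5063, -0.2365, 0.1056]
ee_rot: [0.056, 0.998, -0.0, 0.001]
contact_force: [-0.4, -0.1, -0.2]
finger_gap: 0.0003
gripper_force: 0.0
```

jog_arm(
  rows=[
    [0,0,-0.1,0,0],
    [0,0,-0.2,0,0],
    [0,0,-0.3,0,0],
    [0,0,-0.4,0,0],
    [0,0,-0.46,0,0],
    [0,0,-0.52,0,0],
    [0,0,-0.52,0,0],
  ],
)

```text
time_s: 10.88
position: [0.5064, -0.2367, 0.0939]
ee_rot: [0.056, 0.998, -0.001, 0.001]
contact_force: [-3.4, 2.4, 15.6]
finger_gap: 0.0002
gripper_force: 7.6
```

The button is fully in: tip at 86 mm and 15.6 N. I hold it for about 2 s.

jog_arm(
  rows=[
    [0,0,0,0,0],
    [0,0,0,0,0],
    [0,0,0,0,0],
    [0,0,0,0,0],
    [0,0,0,0,0],
    [0,0,0,0,0],
    [0,0,0,0,0],
    [0,0,0,0,0],
    [0,0,0,0,0],
    [0,0,0,0,0],
    [0,0,0,0,0],
    [0,0,0,0,0],
  ],
)

```text
time_s: 11.88
position: [0.5064, -0.2367, 0.0939]
ee_rot: [0.056, 0.998, -0.001, 0.001]
contact_force: [-2.9, 2.0, 14.6]
finger_gap: 0.0001
gripper_force: 7.8
```

jog_arm(
  rows=[
    [0,0,0,0,0],
    [0,0,0,0,0],
    [0,0,0,0,0],
    [0,0,0,0,0],
    [0,0,0,0,0],
    [0,0,0,0,0],
    [0,0,0,0,0],
    [0,0,0,0,0],
    [0,0,0,0,0],
    [0,0,0,0,0],
  ],
)

```text
time_s: 12.72
position: [0.5064, -0.2367, 0.0939]
ee_rot: [0.056, 0.998, -0.001, 0.001]
contact_force: [-2.9, 1.4, 15.2]
finger_gap: 0.0
gripper_force: 7.8
```

jog_arm(
  rows=[
    [0,0,0.3,0,0],
    [0,0,0.8,0,0],
    [0,0,2,0,0],
    [0,0,3.5,0,0],
    [0,0,4,0,0],
    [0,0,4,0,0],
    [0,0,4,0,0],
    [0,0,4,0,0],
    [0,0,4,0,0],
  ],
)

```text
time_s: 13.47
position: [0.5044, -0.2355, 0.1897]
ee_rot: [0.056, 0.998, 0.001, -0.002]
contact_force: [-0.4, 0.1, 0.4]
finger_gap: -0.0002
gripper_force: 0.0
```

```bash
python3 - <<'E'
from h import *
for n in ["scene","side"]:
    im,d=r.get_image(n); P=cloud(n,d); cv2.imwrite(f"pics/{n}9.png",im[...,::-1])
    for th in ["key_bar_top","key_round_top","key_square_top","start_top","spacer","dowel","sensor"]:
        for o in r.trace(n,th)[:2]:
            q=P[o["pixels"]&(d>0)]
            if len(q)<5: continue
            zt=np.percentile(q[:,2],95); c=q[q[:,2]>zt-.004]
            print(n,th,round(o["score"],2),zt.round(4),np.median(c,0).round(4))
s=r.read_state(); print(s["position"],s["contact_force"],s["time_s"])
E
```

```text
scene key_bar_top 0.57 0.063 [0.4232 0.2158 0.0612]
scene key_bar_top 0.5 0.0636 [0.5307 0.2061 0.0614]
scene key_round_top 0.74 0.063 [0.4887 0.2932 0.0612]
scene key_square_top 0.43 0.0332 [0.4862 0.2041 0.0306]
scene key_square_top 0.39 0.0258 [ 0.4938 -0.456   0.0236]
scene start_top 0.61 0.0937 [ 0.5073 -0.2342  0.0914]
scene start_top 0.4 0.0337 [0.4788 0.2043 0.0309]
scene spacer 0.46 0.0673 [0.7816 0.233  0.0674]
scene dowel 0.73 0.0579 [ 0.7567 -0.1497  0.0561]
scene dowel 0.54 0.0255 [ 0.4967 -0.4558  0.0233]
scene sensor 0.69 0.0629 [0.4249 0.2156 0.0611]
scene sensor 0.64 0.0255 [ 0.4941 -0.4564  0.0233]
side key_bar_top 0.7 0.0264 [ 0.4941 -0.4594  0.0245]
side key_round_top 0.51 0.0505 [0.7551 0.0156 0.0491]
side key_square_top 0.55 0.0745 [0.4666 0.1191 0.0728]
side start_top 0.97 0.0932 [ 0.5049 -0.2388  0.0915]
side spacer 0.44 0.0826 [ 0.4659 -0.1897  0.0812]
side sensor 0.74 0.0631 [0.4192 0.2121 0.0617]
side sensor 0.31 0.0582 [ 0.7542 -0.1522  0.0567]
[ 0.50563051 -0.23621179  0.19163879] [ 0.71148597 -0.16658779  0.61832093] 14.2667
```

The button is back out at 92 mm. The bar and round keys are down at 62 mm, the square key is unchanged, and the sensor and spacer have not moved. I'm handing the job in.

```bash
python3 -c "
from rig import r
print(r.close_job())"
```

```text
the job is handed in; nothing more can be done
None
```

The job is done and handed in at about 14 s: the bar key then the round key went down on their stops (62 mm), and the big button was held fully in for about 2 s and came back out; the square key is unchanged, and the small button was not touched.

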